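Push the transformer home in the test dock

ROBOT

A 6-joint arm with a two-finger parallel gripper is mounted at the origin on the work surface. World frame = base frame: x ahead of the robot, y to its left, z up, the work surface at z = 0. Lengths are in m, angles in rad, forces in N, time in s.
With the tool pointing down it reaches from about 0.225 to 0.875 m from the base axis. Payload 3.4 kg.
Tool frame: the origin (TCP) lies at the very end of the fingers, on their centre line; the grasp point (between the pads) lies 19 mm behind it; z points along the fingers, y is the direction in which the jaws open and shut (so a half turn about z gives the same grasp; the last joint's range is limited). The gripper opens to 85 mm and grips with 20 to 120 N. Pads are 22 mm wide; open, the fingers measure 114 mm over their backs; the gripper's body (76 mm by 85 mm) begins 54 mm behind the grasp point. The pads swing forward as they close: fully open they stand 13 mm farther back than shut.
Start: joints at [1.081, 0.276, 1.505, -0, 1.361, -0.121], TCP at [0.207, 0.536, 0.231] pointing down, gripper open.
Joint ranges: [-2.89, 2.89], [-0.75, 2.08], [0.22, 2.7], [-1.18, 4.32], [0.11, 2.71], [-2.7, 2.7]. Speed limits (rad/s): [2.57, 2.57, 3.14, 3.14, 3.14, 3.14].

INTERFACE

Orientations are given as a unit quaternion [w, x, y, z].
In Python, from rig import telemetry, optics, order gives the robot as it stands.
- The arm moves only by the shell command python3 -m creep 'ROWS' [FORCE]. ROWS is a JSON object of lists of equal length, an entry for each row: "slide": the shift along the world's x, y, z normalised to -1 to 1, where 1 is 0.15 m, a list of three; "twist": the turn, a rotation vector about the world's x, y, z normalised to -1 to 1, where 1 is 360 degrees, a list of three; "fingers": the gripper's target within -1 to 1 (fully open at 1, half-way at 0, shut at -1). A call has 1 to 20 rows; each row is the pose to reach, as a shift and turn from the pose commanded when the call began, turning the shorter way round; what a row does not reach only later rows make up. A row lasts 1/10 s, in which the tool goes at most 50 mm and 8.59 degrees, less where a joint would pass 70% of its speed; a pose out of reach is approached as far as the arm can. A call with a number of a shift or a turn outside -1 to 1 is refused whole. A call with a gripper value outside its range is refused whole. The fingers move at their own pace and stop on an object; FORCE is the grip in N (left out, the last holds). Time passes only in rows, so rows that repeat a pose let the fingers close. It gives the time, the measured TCP pose, the force and the opening at its end, in the units of the state.
- telemetry.get_state(): the state, without advancing time (a new reading comes with each control period).
- optics.get_image(name): name is "scene" or "top"; returns a dict with "img" (400x640x3 uint8, blue, green, red), "depth" (400x640 float32, m along the optical axis (not along the pixel's ray), 0 where there is no reading), "fovy" (degrees; the focal length in pixels is half the picture's height over the tangent of half this angle, whatever the lens; pixels are square), "cx", "cy" (the principal point, pixels), "world_from_camera" (4x4, takes a point from camera to world coordinates). Camera axes: x right, y down, z forward; pixel columns grow to the right and rows downward; lengths in m; the calibration is good to about 2 mm. A picture is of the moment at which its call begins.
- order.sign_off(): hands the job in, once; it reports no verdict.
The state is a dict: "clock": time; "qpos": joint angles; "qd": joint speeds; "effort": joint torques, N m; "position": TCP position; "ee_rot": TCP orientation; "contact_force": force on the tool from outside, world axes, zero at the start; "moment": the same for the moment, N m; "width": finger opening in m.
Only numpy, scipy, OpenCV 4.12 (cv2) and the standard library are available. Lean on these libraries where they do the work, as an engineer would, in place of code of your own. Each camera call takes 0.05 s, during which the arm holds its last target.

TASK

Push the larger transformer along the bench into the inner corner of the aluminium angle stop of the test dock, so that it sits square with one long side flush against the long rail and one end flush against the short end stop. Only push it with the fingers: do not grip, tip or lift it, and leave the small transformer, the roll of tape and the ring coil where they are. Finish with the hand clear.

Things in the scene. Friction and masses are not known exactly. Their poses are not given: they have to be found in the camera images.
- transformer: Larger transformer, loose: dark laminated steel core block, upright sides, 56 mm along its x, 76 mm along its y (long sides along y), 36 mm high; on top a copper winding between black flanges (43 mm along y) to 48 mm. 0.4 to 0.75 kg. Origin: centre of its underside, z up. Starts 3 to 7 cm off the rail, 5 to 12 cm short of the end stop, within 0.4 rad of square.
- dock: Test dock, fixed: aluminium L-shaped angle stop 22 mm high, 12 mm thick, on a flat yellow sheet. Origin: inner corner of the L at bench height; z up. Long rail: inner face in plane x = 0, y from 0 to -240 mm. End stop: inner face in plane y = 0, x from 0 to -100 mm. Work side: negative x and y. The x axis points roughly away from the robot (yaw -0.8 to 0.2 rad).
- seat (a point): Where the centre of the larger transformer's underside belongs when seated: dock x = -28 mm, y = -38 mm, at bench height, axes as the dock's. The transformer's y axis then lies along the dock's y.
- terminals (a point): Centre of the underside of the dock's black terminal block with brass studs, fixed behind the rail: 45 mm along dock x, 140 mm along dock y, 46 mm high.
- small_transformer: Bystander: a small transformer of the same make-up, core 36 x 46 mm, 22 mm high, 32 mm with its winding. Origin: centre of its underside.
- tape_roll: Bystander: a roll of black tape lying flat, 64 mm across, 20 mm high, hole 38 mm. Origin: centre of its underside.
- ring_coil: Bystander: a copper-coloured ring coil lying flat, 60 mm across, 24 mm high, hole 26 mm. Origin: centre of its underside.
There are look-alikes about, which are no part of the job. What is shaped like the transformer but purple or yellow is not meant.

How it is judged:
At the end, for the whole second after the job is handed in: The larger transformer lies flat and at rest in the corner, its centre within 3 mm of the seated place both towards the long rail and towards the end stop, square to the rail within 0.05 rad; the bystanders within 15 mm of where they were (x of transformer in the frame of dock between -0.031 and -0.025 m and y of transformer in the frame of dock between -0.041 and -0.035 m and angle between the y axis of transformer and the y axis of dock, either way round below 0.05 rad and angle between transformer's own z axis and vertical below 0.05 rad and height (world z) of transformer below 0.004 m and linear speed of transformer below 0.01 m/s and distance of each of small_transformer, tape_roll, ring_coil from where it was at the start of the episode below 0.015 m); the robot touches nothing.
It fails at once if the larger transformer is lifted more than 8 mm off the bench (height (world z) of transformer above 0.008 m).
It fails at once if the larger transformer is tipped more than 0.25 rad (angle between transformer's own z axis and vertical above 0.25 rad).
It fails at once if the larger transformer is gripped: the fingers press on two opposite sides at once ((contact force between the fingers and transformer_c1 above 2 N and contact force between the fingers and transformer_c5 above 2 N) or (contact force between the fingers and transformer_c2 above 2 N and contact force between the fingers and transformer_c6 above 2 N) or (contact force between the fingers and transformer_c9 above 2 N and contact force between the fingers and transformer_c10 above 2 N) or (contact force between the fingers and transformer_c11 above 2 N and contact force between the fingers and transformer_c12 above 2 N)).
It fails at once if the small transformer, the roll of tape or the ring coil is moved more than 15 mm (distance of any of small_transformer, tape_roll, ring_coil from where it was at the start of the episode above 0.015 m).
It also fails if it takes over 45 s, if anything falls off the work surface, if the arm or the gripper's body presses on something with over 40 N, if the wrist force passes 120 N, or if a joint passes its speed limit or range.

## Working session

There is one attempt and no reset: what is moved stays moved. The work goes in short steps, Python scripts to look and compute and a shell command to move; the robot and the scene stay as the last step left them, time stands still between calls to the robot, and variables do not carry over. Pictures are saved under pics/ and viewed, and the job is handed in when it is done.

```bash
mkdir -p pics; ls; python3 - <<'E'
from rig import telemetry, optics
import cv2
print(telemetry.get_state())
for n in ("scene","top"):
    d=optics.get_image(n); cv2.imwrite(f"pics/{n}0.png",d["img"])
    print(n,d["fovy"],d["cx"],d["cy"],d["world_from_camera"])
E
```

```text
pics
{'clock': 0.0, 'qpos': array([ 1.08102148e+00,  2.76589662e-01,  1.50615735e+00, -2.32289013e-06,
        1.36070639e+00, -1.21015895e-01]), 'qd': array([-0.00177204, -0.0005826 , -0.00047114, -0.00113238, -0.00093409,
       -0.00018491]), 'effort': array([-5.05984226e-04, -4.16773832e+01, -2.45800209e+01, -2.37939039e-04,
        1.10235866e-02, -3.31769215e-06]), 'position': array([0.20701997, 0.5358568 , 0.23043311]), 'ee_rot': array([-2.78652238e-04,  1.83336245e-01,  9.83049824e-01, -8.87663955e-04]), 'contact_force': array([-0.09425757, -0.4679866 , -0.67524474]), 'moment': array([ 0.01693907, -0.03334301,  0.06199463]), 'width': 0.08571286411462438}
scene 50.23112437925414 321.20046278094895 206.04857175616533 [[-0.4955397   0.47853711 -0.72487423  1.17878852]
 [ 0.86827147  0.29534498 -0.39859253  0.37912495]
 [ 0.02334665 -0.82690603 -0.56185528  0.50630263]
 [ 0.          0.          0.          1.        ]]
top 51.971496566668606 314.6365984923153 204.20920914454098 [[ 0.25167912 -0.94358538  0.21518423  0.45695792]
 [-0.9678095  -0.24573449  0.05439975  0.02902142]
 [ 0.00154738 -0.22194862 -0.97505713  0.7426587 ]
 [ 0.          0.          0.          1.        ]]
```

View pics/scene0.png

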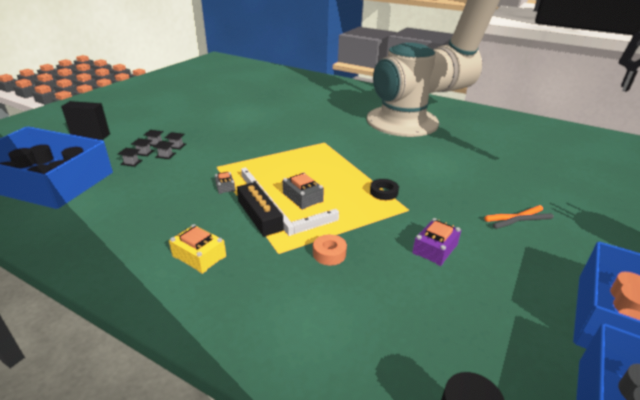

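View pics/top0.png

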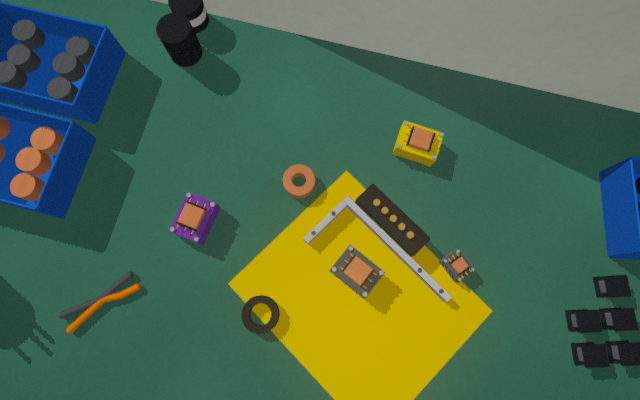

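The top view shows the L corner near (348,200), with the rail running to (450,298), the end stop to (306,240), and the transformer at (357,270). The tape is at (261,314), the coil at (299,181) and the small transformer at (459,265). Next I'll measure them.

```bash
cat > h.py <<'E'
from rig import telemetry, optics
import numpy as np, cv2
def cam(n):
    d=optics.get_image(n); d["f"]=d["img"].shape[0]/2/np.tan(np.radians(d["fovy"]/2)); return d
def ray(d,px,z):
    px=np.atleast_2d(px).astype(float); T=d["world_from_camera"]
    c=np.c_[(px[:,0]-d["cx"])/d["f"],(px[:,1]-d["cy"])/d["f"],np.ones(len(px))]@T[:3,:3].T
    o=T[:3,3]; return o+c*((z-o[2])/c[:,2])[:,None]
def cloud(d):
    T=d["world_from_camera"]; v,u=np.mgrid[:400,:640]; Z=d["depth"]
    P=np.stack([(u-d["cx"])/d["f"]*Z,(v-d["cy"])/d["f"]*Z,Z],-1)@T[:3,:3].T+T[:3,3]
    P[Z==0]=np.nan; return P
E
python3 - <<'E'
from h import *
for n,(x0,x1,y0,y1) in {"top":(220,500,160,345),"scene":(200,410,140,275)}.items():
    d=cam(n); c=d["img"][y0:y1,x0:x1]; s=800/(x1-x0); s=min(s,600/(y1-y0))
    cv2.imwrite(f"pics/{n}_z.png",cv2.resize(c,None,fx=s,fy=s,interpolation=cv2.INTER_CUBIC))
    P=cloud(d)
    pts={"top":dict(tr=(357,270),core=(340,270),rail=(400,248),end=(326,221),sheet=(300,280),tape=(261,299),coil=(299,170),small=(459,265),term=(392,220)),
     "scene":dict(tr=(303,181),rail=(270,195),end=(312,219),tape=(384,184),coil=(318,245))}[n]
    print(n,{k:np.round(P[v,u],3).tolist() for k,(u,v) in pts.items()})
E
```

```text
top {'tr': [0.519, -0.029, 0.048], 'core': [0.513, -0.002, 0.035], 'rail': [0.578, -0.096, 0.02], 'end': [0.592, 0.042, 0.021], 'sheet': [0.48, 0.061, 0.001], 'tape': [0.432, 0.116, 0.02], 'coil': [0.67, 0.113, 0.025], 'small': [0.573, -0.199, 0.031], 'term': [0.617, -0.068, 0.047]}
scene {'tr': [0.525, -0.026, 0.047], 'rail': [0.548, -0.096, 0.0], 'end': [0.602, 0.042, 0.022], 'tape': [0.392, 0.106, 0.013], 'coil': [0.666, 0.093, 0.024]}
```

View pics/top_z.png

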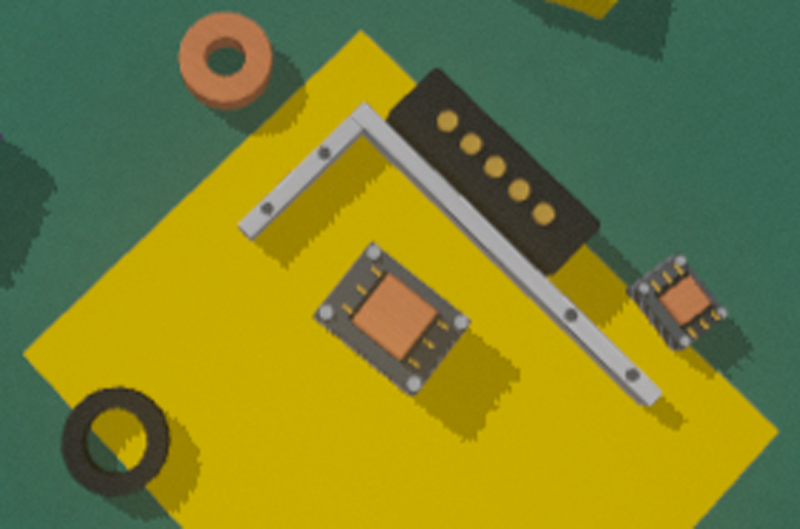

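View pics/scene_z.png

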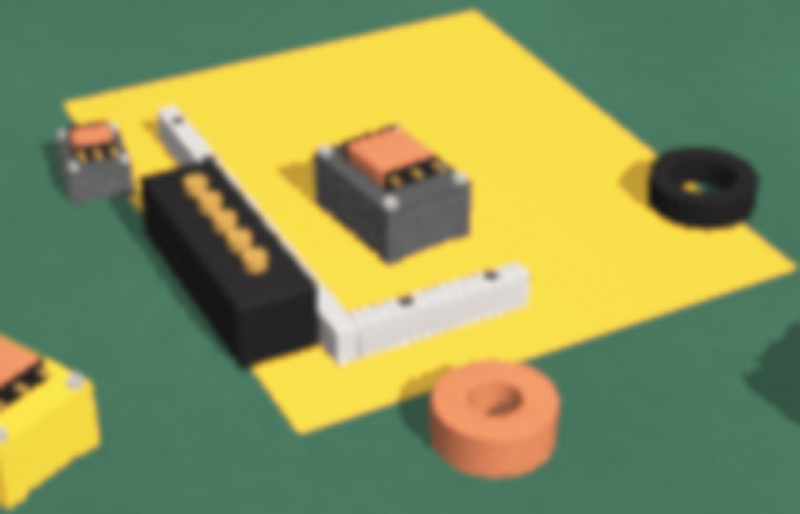

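The zoomed views match this layout. Now I'll fit the poses.

```bash
cat >> h.py <<'E'
def dockfit(d):
    hsv=cv2.cvtColor(d["img"],cv2.COLOR_BGR2HSV); P=cloud(d)
    m=(hsv[...,1]<60)&(hsv[...,2]>110)&(P[...,2]>.014)&(P[...,2]<.030)&(abs(P[...,0]-.57)<.13)&(P[...,1]>-.26)&(P[...,1]<.12)
    m=m.astype(np.uint8); n,l,s,_=cv2.connectedComponentsWithStats(m); k=1+np.argmax(s[1:,4]); m=l==k
    v,u=np.nonzero(m); return ray(d,np.c_[u,v],.022)[:,:2]
def trans(d,xy=None,r=.07):
    """min-area rect of the core top (z .036) by colour edges refined: non-yellow pixels at height"""
    P=cloud(d); m=(P[...,2]>.032)&(P[...,2]<.056)&(np.hypot(P[...,0]-xy[0],P[...,1]-xy[1])<r)
    hsv=cv2.cvtColor(d["img"],cv2.COLOR_BGR2HSV)
    m=m.astype(np.uint8); n,l,s,_=cv2.connectedComponentsWithStats(m); k=1+np.argmax(s[1:,4]); m=(l==k)
    return m,P
E
python3 - <<'E'
from h import *
d=cam("top"); Q=dockfit(d); print(len(Q),Q.min(0),Q.max(0))
# iterative split into two arms from rough corner: end region & rail region
def line(A):
    vx,vy,x,y=cv2.fitLine(A.astype(np.float32),cv2.DIST_HUBER,0,.001,.001).ravel(); return np.array([x,y]),np.array([vx,vy])
c0=Q[np.argmax(Q[:,0])]
dd=np.array([-.64,-.77]);
for _ in range(4):
    e=np.array([-dd[1],dd[0]]); 
    a=(Q-c0)@dd; b=(Q-c0)@e
    R=Q[(a>.035)]; E=Q[(np.abs(b)>.03)&(a<.03)]
    pr,dr=line(R); pe,de=line(E); dr*=np.sign(dr@dd); dd=dr
print("rail dir",dr,"end dir",de,"dot",dr@de,len(R),len(E))
n=np.array([-dr[1],dr[0]]); print("rail width",np.percentile((R-pr)@n,[1,50,99]), "end w",np.percentile((E-pe)@dr,[1,50,99]),"len",np.percentile((Q-c0)@dr,[0,1,99,100]))
# centre-lines meet
t=np.linalg.solve(np.c_[dr,-de],pe-pr); X=pr+t[0]*dr
# dock y = -dr ; x = y rotated -90 => x=(y.y,-y.x)
yd=-dr; xd=np.array([yd[1],-yd[0]])
print("xd",xd,"yaw",np.arctan2(xd[1],xd[0]))
cor=X-.006*xd-.006*yd; print("corner",cor)
m,P=trans(d,(.52,-.029)); print(m.sum())
v,u=np.nonzero(m); W=ray(d,np.c_[u,v],.036)[:,:2]
core=P[v,u,2]<.041
(c,s,a)=cv2.minAreaRect(W[core].astype(np.float32)); print("rect",c,s,a)
# silhouette with colours for higher accuracy at top corners is unneeded; express in dock frame
box=cv2.boxPoints((c,s,a)); R=np.c_[xd,yd]
print("dock frame centre",(np.array(c)-cor)@R); print((box-cor)@R)
np.savez("dock.npz",cor=cor,R=R)
for nme,p in dict(tape=(261,315,.02),coil=(299,180,.024),small=(459,265,.032),term=(392,220,.046)).items():
    w=ray(d,p[:2],p[2])[0,:2]; print(nme,w,(w-cor)@R)
E
```

```text
1389 [ 0.50831028 -0.19663995] [0.6455059  0.07200607]
rail dir [-0.51694626 -0.8560178 ] end dir [ 0.8565824 -0.5160103] dot -0.0010930896 900 287
rail width [-7.14202067e-03 -2.63985932e-06  6.60157298e-03] end w [-6.37475426e-03 -7.62031873e-05  5.74722808e-03] len [-4.39367816e-04  9.50699337e-05  2.46516835e-01  2.49834415e-01]
xd [ 0.8560178  -0.51694626] yaw -0.54327977
corner [0.6296959  0.01190912]
1492
rect (0.518345296382904, -0.030631408095359802) (0.07616033405065536, 0.05633462220430374) 65.52125549316406
dock frame centre [-0.07332693 -0.09397773]
[[-0.09689567 -0.13506311]
 [-0.04093996 -0.12854043]
 [-0.04975818 -0.05289235]
 [-0.1057139  -0.05941502]]
tape [0.40635076 0.10899501] [-0.2413756  -0.03235018]
coil [0.65213113 0.10804219] [-0.03049067  0.09388943]
small [ 0.5726054  -0.19849252] [ 0.05989586 -0.20962028]
term [ 0.61730507 -0.06841798] [ 0.03091803 -0.07516682]
```

```bash
python3 -m creep '{"slide":[[0.417,-0.883,0],[0.417,-0.883,0],[0.417,-0.883,0],[0.417,-0.883,0],[0.417,-0.883,0]],"twist":[[0,0,-0.0278],[0,0,-0.0278],[0,0,-0.0278],[0,0,-0.0278],[0,0,-0.0278]],"fingers":[-0.1,-0.1,-0.1,-0.1,-0.1]}' 20
python3 -m creep '{"slide":[[0.417,-0.883,0],[0.417,-0.883,0],[0.417,-0.883,0],[0.417,-0.883,0],[0.417,-0.883,0]],"twist":[[0,0,0],[0,0,0],[0,0,0],[0,0,0],[0,0,0]],"fingers":[-0.1,-0.1,-0.1,-0.1,-0.1]}'
python3 -m creep '{"slide":[[0.417,-0.883,0],[0.417,-0.883,0],[0.417,-0.883,0],[0.417,-0.883,0],[0.417,-0.883,0]],"twist":[[0,0,0],[0,0,0],[0,0,0],[0,0,0],[0,0,0]],"fingers":[-0.1,-0.1,-0.1,-0.1,-0.1]}'
python3 -m creep '{"slide":[[0.417,-0.883,-0.4],[0.417,-0.883,-0.4],[0.417,-0.883,-0.4],[0.417,-0.883,-0.4],[0.417,-0.883,-0.4],[0.417,-0.883,-0.4],[0.417,-0.883,-0.4]],"twist":[[0,0,0],[0,0,0],[0,0,0],[0,0,0],[0,0,0],[0,0,0],[0,0,0]],"fingers":[-0.1,-0.1,-0.1,-0.1,-0.1,-0.1,-0.1]}'
cat >> h.py <<'E'
def tcp():
    s=telemetry.get_state(); D=np.load("dock.npz"); p=(s["position"][:2]-D["cor"])@D["R"]
    w,x,y,z=s["ee_rot"]; ty=np.array([2*(x*y-w*z),1-2*(x*x+z*z)])@D["R"]
    print("t %.1f dock xy mm"%s["clock"],np.round(p*1e3,1),"z",round(s["position"][2]*1e3,1),"jaw ang dock",round(np.arctan2(ty[1],ty[0]),3),"w",round(s["width"]*1e3,1),"F",np.round(np.r_[s["contact_force"][:2]@D["R"],s["contact_force"][2]],1))
def slide(dx,dy): 
    D=np.load("dock.npz"); return np.round(D["R"]@np.array([dx,dy])/.15,3)
E
python3 -c "from h import *;tcp();print(telemetry.get_state()['qpos'])"
```

```text
clock: 0.75
position: [0.2703, 0.4035, 0.2316]
ee_rot: [-0.0, 0.27, 0.963, 0.001]
contact_force: [0.6, 0.8, 0.4]
width: 0.0384
clock: 1.25
position: [0.3329, 0.2722, 0.2315]
ee_rot: [-0.0, 0.269, 0.963, 0.001]
contact_force: [-0.0, 0.8, -0.1]
width: 0.0382
clock: 1.75
position: [0.3953, 0.1403, 0.2312]
ee_rot: [-0.0, 0.269, 0.963, 0.001]
contact_force: [-0.1, -0.4, -0.4]
width: 0.0382
clock: 2.45
position: [0.4572, 0.0087, 0.172]
ee_rot: [0.0, 0.267, 0.964, 0.0]
contact_force: [-0.3, 0.0, -0.8]
width: 0.0383
t 2.5 dock xy mm [-146.   -91.9] z 172.0 jaw ang dock 1.573 w 38.3 F [-0.3 -0.2 -0.8]
[-1.34033872e-01  1.43107703e-01  1.83868574e+00  9.54606168e-04
  1.15913588e+00 -1.16462789e+00]
```

```bash
python3 -m creep '{"slide":[[0,0,-0.3],[0,0,-0.6],[0,0,-0.9],[0,-0.01,-1],[0,-0.01,-1]],"twist":[[0,0,0],[0,0,0],[0,0,0],[0,0,0],[0,0,0]],"fingers":[-0.1,-0.1,-0.1,-0.1,-0.1]}'
python3 -m creep '{"slide":[[0,0,-0.06],[0,0,-0.06]],"twist":[[0,0,0],[0,0,0]],"fingers":[-0.1,-0.1]}'
python3 - <<'E'
from h import *
tcp()
for a in (10,10+26,70,75,80): print(a,slide(a/1e3,0))
d=cam("top"); cv2.imwrite("pics/t1.png",cv2.resize(d["img"][160:345,220:500],None,fx=2.8,fy=2.8))
d=cam("scene"); cv2.imwrite("pics/s1.png",cv2.resize(d["img"][120:275,190:420],None,fx=3.4,fy=3.4))
E
```

```text
clock: 2.95
position: [0.4554, 0.0066, 0.0198]
ee_rot: [-0.002, 0.268, 0.964, -0.0]
contact_force: [0.2, 0.2, 0.4]
width: 0.0384
clock: 3.15
position: [0.4581, 0.0056, 0.0129]
ee_rot: [0.001, 0.268, 0.963, 0.0]
contact_force: [0.2, 0.5, 0.2]
width: 0.0385
t 3.1 dock xy mm [-143.6  -94.1] z 12.9 jaw ang dock 1.571 w 38.5 F [-0.1  0.6  0.2]
10 [ 0.057 -0.034]
36 [ 0.205 -0.124]
70 [ 0.399 -0.241]
75 [ 0.428 -0.258]
80 [ 0.457 -0.276]
```

View pics/s1.png

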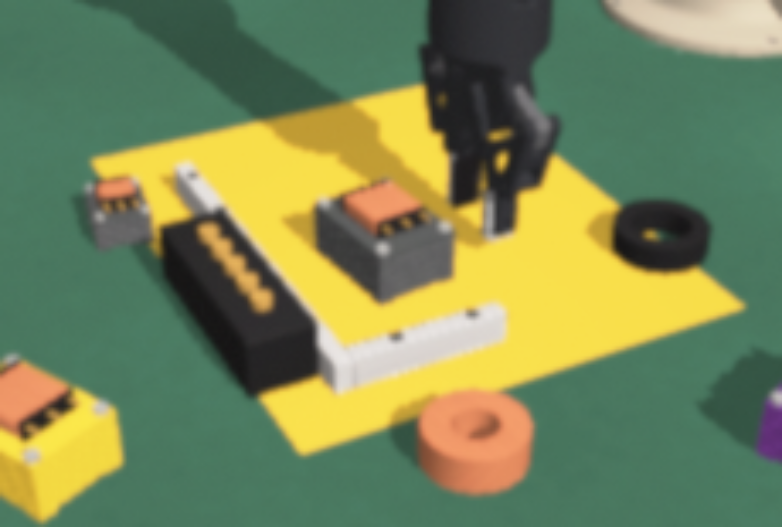

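View pics/t1.png

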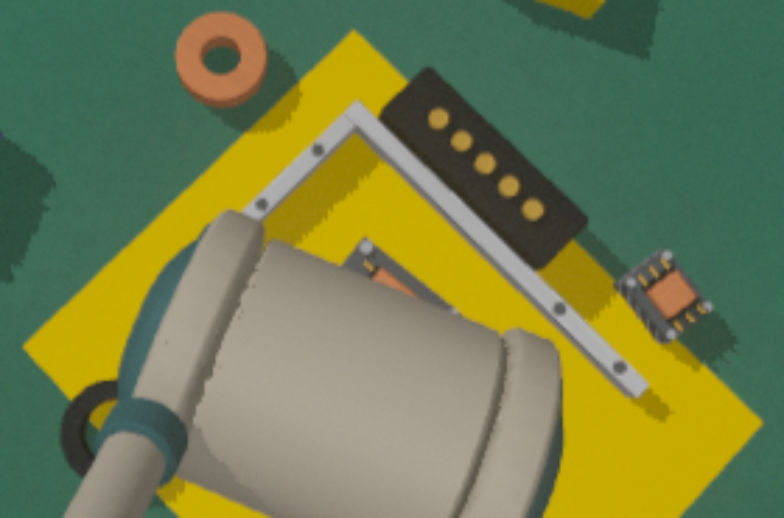

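The fingers stand clear of the transformer on its outer long side, with the fingertips at z of about 13 mm. I'll push towards the rail.

```bash
python3 -m creep '{"slide":[[0.057,-0.034,0],[0.114,-0.069,0],[0.148,-0.090,0],[0.171,-0.103,0],[0.194,-0.117,0],[0.217,-0.131,0],[0.240,-0.145,0],[0.263,-0.159,0],[0.285,-0.172,0],[0.308,-0.186,0],[0.331,-0.200,0],[0.354,-0.214,0],[0.377,-0.228,0],[0.400,-0.241,0],[0.400,-0.241,0]],"twist":[[0,0,0],[0,0,0],[0,0,0],[0,0,0],[0,0,0],[0,0,0],[0,0,0],[0,0,0],[0,0,0],[0,0,0],[0,0,0],[0,0,0],[0,0,0],[0,0,0],[0,0,0]],"fingers":[-0.1,-0.1,-0.1,-0.1,-0.1,-0.1,-0.1,-0.1,-0.1,-0.1,-0.1,-0.1,-0.1,-0.1,-0.1]}'
python3 - <<'E'
from h import *
tcp()
d=cam("top"); cv2.imwrite("pics/t2.png",cv2.resize(d["img"][160:345,220:500],None,fx=2.8,fy=2.8))
d=cam("scene"); cv2.imwrite("pics/s2.png",cv2.resize(d["img"][120:275,190:420],None,fx=3.4,fy=3.4))
E
```

```text
clock: 4.75
position: [0.5141, -0.0302, 0.0118]
ee_rot: [-0.004, 0.269, 0.963, 0.0]
contact_force: [-5.4, 3.9, 4.8]
width: 0.0385
t 4.8 dock xy mm [-77.2 -95.8] z 11.8 jaw ang dock 1.57 w 38.5 F [-6.7  0.5  4.8]
```

View pics/s2.png

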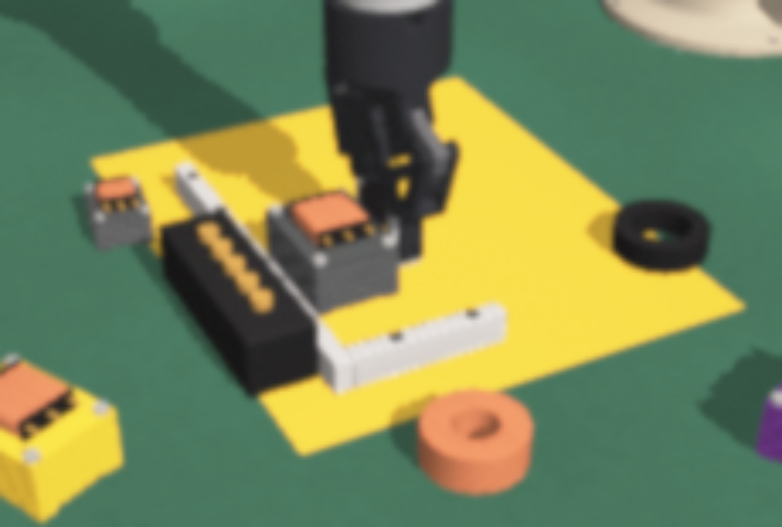

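The transformer is near the rail and pushing is light at 7 N. I'll go on in small steps.

```bash
python3 -m creep '{"slide":[[0.011,-0.007,0],[0.023,-0.014,0],[0.034,-0.021,0],[0.046,-0.028,0],[0.046,-0.028,0]],"twist":[[0,0,0],[0,0,0],[0,0,0],[0,0,0],[0,0,0]],"fingers":[-0.1,-0.1,-0.1,-0.1,-0.1]}' >/dev/null; python3 -c "from h import *;tcp()"
python3 -m creep '{"slide":[[0.011,-0.007,0],[0.017,-0.010,0],[0.017,-0.010,0]],"twist":[[0,0,0],[0,0,0],[0,0,0]],"fingers":[-0.1,-0.1,-0.1]}' >/dev/null; python3 -c "from h import *;tcp()"
```

```text
t 5.3 dock xy mm [-69.9 -95.9] z 11.7 jaw ang dock 1.57 w 38.2 F [-7.9 -1.2  5.6]
t 5.7 dock xy mm [-67.3 -95.9] z 11.7 jaw ang dock 1.57 w 38.5 F [-7.   1.1  5.7]
```

```bash
python3 -m creep '{"slide":[[0.011,-0.007,0],[0.017,-0.010,0],[0.017,-0.010,0]],"twist":[[0,0,0],[0,0,0],[0,0,0]],"fingers":[-0.1,-0.1,-0.1]}' >/dev/null; python3 -c "from h import *;tcp()"
python3 - <<'E'
from h import *
d=cam("top"); cv2.imwrite("pics/t3.png",cv2.resize(d["img"][160:345,220:500],None,fx=2.8,fy=2.8))
E
```

```text
t 6.0 dock xy mm [-66.5 -96. ] z 11.6 jaw ang dock 1.57 w 38.5 F [-11.3   0.7   9.2]
```

View pics/t3.png

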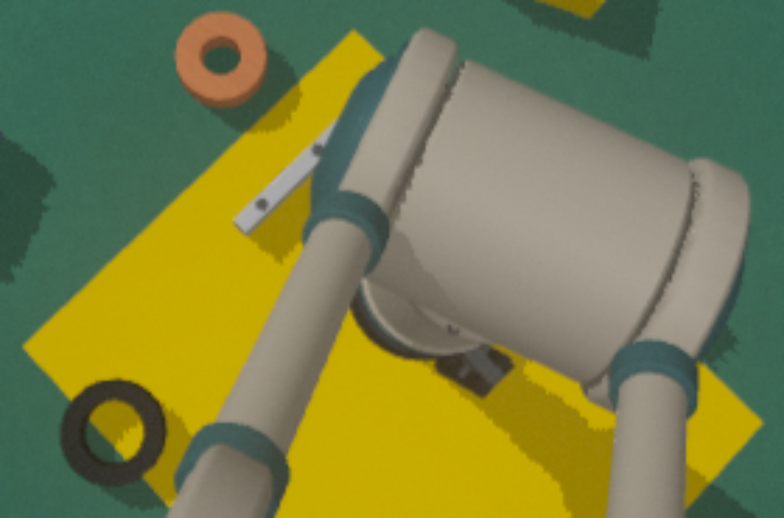

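The arm hides the transformer in the top view. The force is rising while the motion stalls, so it is touching the rail, and I'll press a little more.

```bash
python3 -m creep '{"slide":[[0.011,-0.007,0],[0.017,-0.010,0],[0.017,-0.010,0]],"twist":[[0,0,0],[0,0,0],[0,0,0]],"fingers":[-0.1,-0.1,-0.1]}' >/dev/null; python3 -c "from h import *;tcp()"
python3 -m creep '{"slide":[[0.011,-0.007,0],[0.017,-0.010,0],[0.017,-0.010,0]],"twist":[[0,0,0],[0,0,0],[0,0,0]],"fingers":[-0.1,-0.1,-0.1]}' >/dev/null; python3 -c "from h import *;tcp();print(slide(-.04,0),slide(-.03,0))"
```

```text
t 6.3 dock xy mm [-66.5 -96. ] z 11.5 jaw ang dock 1.569 w 38.3 F [-17.7   1.6  13.2]
t 6.6 dock xy mm [-66.5 -96.1] z 11.4 jaw ang dock 1.569 w 38.4 F [-21.7   2.6  16.5]
[-0.228  0.138] [-0.171  0.103]
```

```bash
python3 -m creep '{"slide":[[-0.114,0.069,0],[-0.228,0.138,0],[-0.228,0.138,0.3],[-0.228,0.138,0.6],[-0.228,0.138,0.6]],"twist":[[0,0,0],[0,0,0],[0,0,0],[0,0,0],[0,0,0]],"fingers":[-0.1,-0.1,-0.1,-0.1,-0.1]}' >/dev/null; python3 -c "
from h import *;tcp();p=telemetry.get_state()['position'][:2];D=np.load('dock.npz');t=D['cor']+D['R']@[-.031,-.178];print((t-p)/.15)"
```

```text
t 7.1 dock xy mm [-89.4 -93. ] z 107.8 jaw ang dock 1.571 w 38.3 F [ 1.7 -0.3  0.5]
[ 0.04024225 -0.68597674]
```

```bash
python3 -m creep '{"slide":[[0.04,-0.2,0],[0.04,-0.4,0],[0.04,-0.69,0],[0.04,-0.69,0],[0.04,-0.69,0],[0.04,-0.69,0],[0.04,-0.69,0],[0.04,-0.69,0],[0.04,-0.69,0],[0.04,-0.69,0],[0.04,-0.69,0],[0.04,-0.69,0]],"twist":[[0,0,-0.025],[0,0,-0.05],[0,0,-0.075],[0,0,-0.1],[0,0,-0.125],[0,0,-0.15],[0,0,-0.175],[0,0,-0.2],[0,0,-0.225],[0,0,-0.25],[0,0,-0.25],[0,0,-0.25]],"fingers":[-0.1,-0.72,-0.72,-0.72,-0.72,-0.72,-0.72,-0.72,-0.72,-0.72,-0.72,-0.72]}' >/dev/null; python3 - <<'E'
from h import *
tcp();p=telemetry.get_state()['position'][:2];D=np.load('dock.npz');t=D['cor']+D['R']@[-.031,-.178];print((t-p)/.15)
d=cam("top"); cv2.imwrite("pics/t4.png",cv2.resize(d["img"][160:345,220:500],None,fx=2.8,fy=2.8))
d=cam("scene"); cv2.imwrite("pics/s4.png",cv2.resize(d["img"][120:275,190:420],None,fx=3.4,fy=3.4))
E
```

```text
t 8.3 dock xy mm [ -35.2 -180.4] z 101.7 jaw ang dock -0.0 w 11.7 F [-0.1 -0.3  0.6]
[ 0.03241623 -0.00074673]
```

View pics/t4.png

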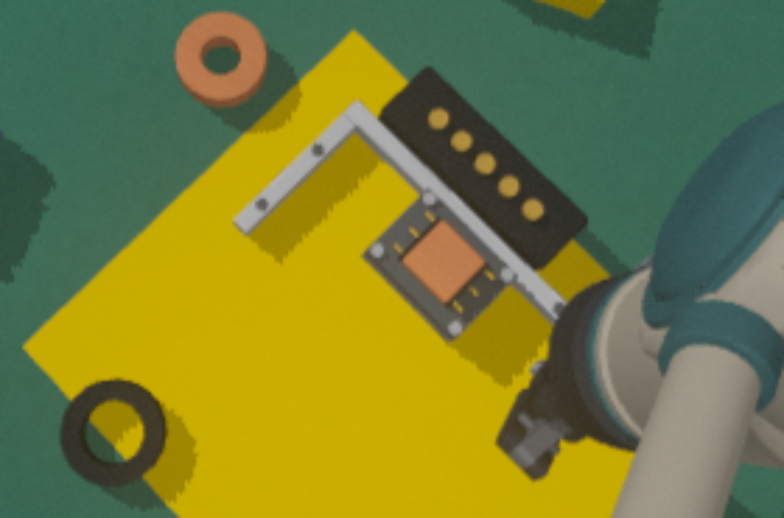

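View pics/s4.png

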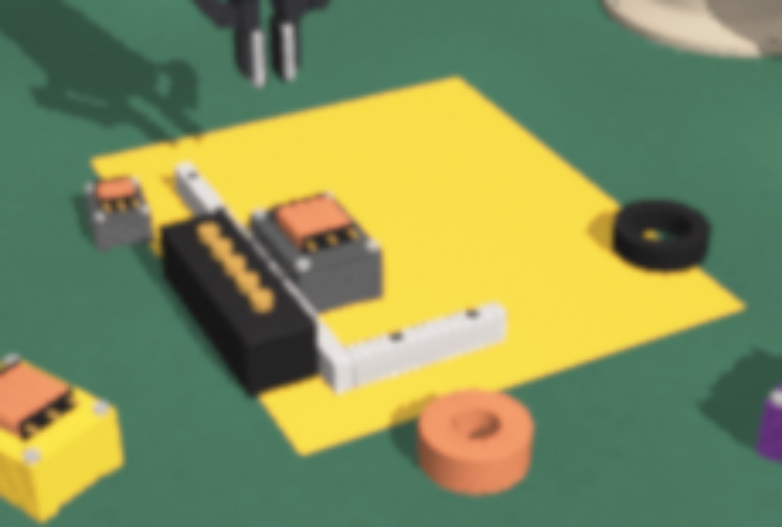

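The transformer lies flush along the rail, with its core from about (377,250) to (507,275) in the crop. I'll lower the hand behind its near end.

```bash
python3 - <<'E'
from h import *
d=cam("top"); D=np.load("dock.npz")
m,P=trans(d,D["cor"]+D["R"]@[-.028,-.094],.06); v,u=np.nonzero(m&(P[...,2]<.041)); W=ray(d,np.c_[u,v],.036)[:,:2]
W=(W-D["cor"])@D["R"]; print(cv2.minAreaRect(W.astype(np.float32)))
for a in (20,50,60): print(a,slide(0,a/1e3))
E
python3 -m creep '{"slide":[[0.02,0,-0.3],[0.02,0,-0.5],[0.02,0,-0.595],[0.02,0,-0.595],[0.02,0,-0.595]],"twist":[[0,0,0],[0,0,0],[0,0,0],[0,0,0],[0,0,0]],"fingers":[-0.72,-0.72,-0.72,-0.72,-0.72]}' >/dev/null; python3 -c "from h import *;tcp()"
```

```text
((-0.027956362813711166, -0.09818146377801895), (0.05684765800833702, 0.07509554922580719), 0.16787180304527283)
20 [0.069 0.114]
50 [0.172 0.285]
60 [0.207 0.342]
t 8.9 dock xy mm [ -32.3 -178.6] z 13.2 jaw ang dock 0.0 w 11.7 F [ 1.2 -0.4  0.2]
```

```bash
python3 -m creep '{"slide":[[0.041,0.068,0],[0.083,0.137,0],[0.097,0.160,0],[0.110,0.182,0],[0.124,0.205,0],[0.138,0.228,0],[0.152,0.251,0],[0.166,0.274,0],[0.179,0.296,0],[0.193,0.319,0],[0.207,0.342,0],[0.221,0.365,0],[0.235,0.388,0],[0.248,0.410,0],[0.262,0.433,0],[0.276,0.456,0],[0.276,0.456,0]],"twist":[[0,0,0],[0,0,0],[0,0,0],[0,0,0],[0,0,0],[0,0,0],[0,0,0],[0,0,0],[0,0,0],[0,0,0],[0,0,0],[0,0,0],[0,0,0],[0,0,0],[0,0,0],[0,0,0],[0,0,0]],"fingers":[-0.72,-0.72,-0.72,-0.72,-0.72,-0.72,-0.72,-0.72,-0.72,-0.72,-0.72,-0.72,-0.72,-0.72,-0.72,-0.72,-0.72]}' >/dev/null
python3 - <<'E'
from h import *
tcp()
d=cam("scene"); cv2.imwrite("pics/s5.png",cv2.resize(d["img"][120:275,190:420],None,fx=3.4,fy=3.4))
E
```

```text
t 10.7 dock xy mm [-32.4 -99.7] z 13.9 jaw ang dock 0.002 w 11.9 F [ 0.2 -4.8  4.2]
```

View pics/s5.png

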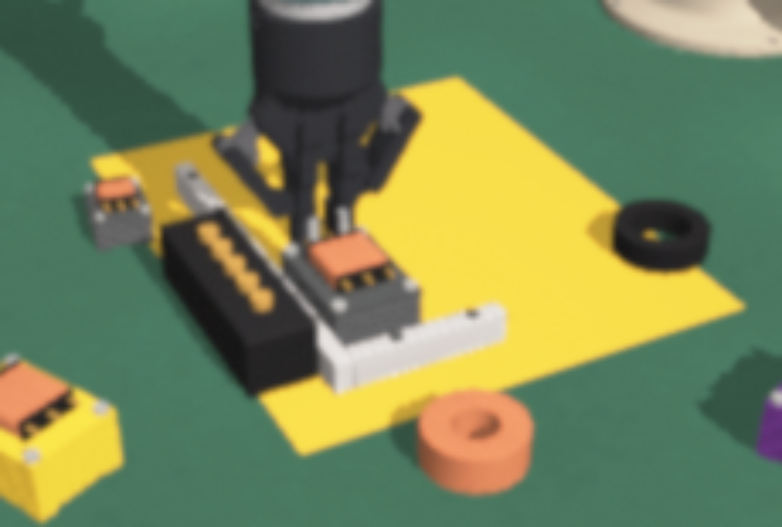

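The transformer slid along the rail and has about 13 mm to go to the end stop. I'll continue gently.

```bash
python3 -m creep '{"slide":[[0.010,0.017,0],[0.021,0.034,0],[0.031,0.051,0],[0.038,0.063,0],[0.038,0.063,0]],"twist":[[0,0,0],[0,0,0],[0,0,0],[0,0,0],[0,0,0]],"fingers":[-0.72,-0.72,-0.72,-0.72,-0.72]}' >/dev/null; python3 -c "from h import *;tcp()"
python3 -m creep '{"slide":[[0.007,0.011,0],[0.010,0.017,0],[0.010,0.017,0]],"twist":[[0,0,0],[0,0,0],[0,0,0]],"fingers":[-0.72,-0.72,-0.72]}' >/dev/null; python3 -c "from h import *;tcp()"
```

```text
t 11.2 dock xy mm [-32.5 -89. ] z 13.9 jaw ang dock 0.002 w 12.0 F [-0.6 -6.3  4.4]
t 11.5 dock xy mm [-32.5 -87.2] z 13.9 jaw ang dock 0.003 w 12.0 F [ 0.1 -9.4  5.3]
```

```bash
python3 -m creep '{"slide":[[0.007,0.011,0],[0.010,0.017,0],[0.010,0.017,0]],"twist":[[0,0,0],[0,0,0],[0,0,0]],"fingers":[-0.72,-0.72,-0.72]}' >/dev/null; python3 -c "from h import *;tcp()"
```

```text
t 11.8 dock xy mm [-32.6 -87.2] z 13.9 jaw ang dock 0.005 w 12.0 F [  1.5 -18.4   7.9]
```

The force rose to 18 N with no motion, so it is against the end stop. I'll back off, lift the hand clear and check.

```bash
python3 -m creep '{"slide":[[-0.06,-0.1,0],[-0.138,-0.228,0],[-0.138,-0.228,0.05],[-0.138,-0.228,0.4],[-0.138,-0.228,0.8],[-0.4,-0.5,0.9],[-0.6,-0.7,0.9],[-0.6,-0.9,0.9],[-0.6,-0.9,0.9],[-0.6,-0.9,0.9]],"twist":[[0,0,0],[0,0,0],[0,0,0],[0,0,0],[0,0,0],[0,0,0],[0,0,0],[0,0,0],[0,0,0],[0,0,0]],"fingers":[-0.72,-0.72,-0.72,-0.72,-0.72,-0.72,-0.72,-0.72,-0.72,-0.72]}' >/dev/null
python3 - <<'E'
from h import *
tcp()
d=cam("top"); cv2.imwrite("pics/t6.png",cv2.resize(d["img"][160:345,220:500],None,fx=2.8,fy=2.8))
s=cam("scene"); cv2.imwrite("pics/s6.png",cv2.resize(s["img"][120:275,190:420],None,fx=3.4,fy=3.4))
D=np.load("dock.npz")
for k in (d,s):
    m,P=trans(k,D["cor"]+D["R"]@[-.03,-.042],.055); v,u=np.nonzero(m&(P[...,2]<.039)&(P[...,2]>.034)); W=ray(k,np.c_[u,v],.036)[:,:2]
    W=(W-D["cor"])@D["R"]; print(cv2.minAreaRect(W.astype(np.float32)))
for nme,p in dict(tape=(261,315,.02),coil=(299,180,.024),small=(459,265,.032)).items(): pass
E
```

```text
t 12.8 dock xy mm [ -39.6 -243.5] z 148.6 jaw ang dock -0.002 w 12.0 F [ 0.   0.5 -0.1]
((-0.028225678950548172, -0.037271395325660706), (0.07630550116300583, 0.05604011192917824), 89.44010162353516)
((-0.027413450181484222, -0.03601117059588432), (0.08163673430681229, 0.057531170547008514), 89.5997085571289)
```

View pics/t6.png

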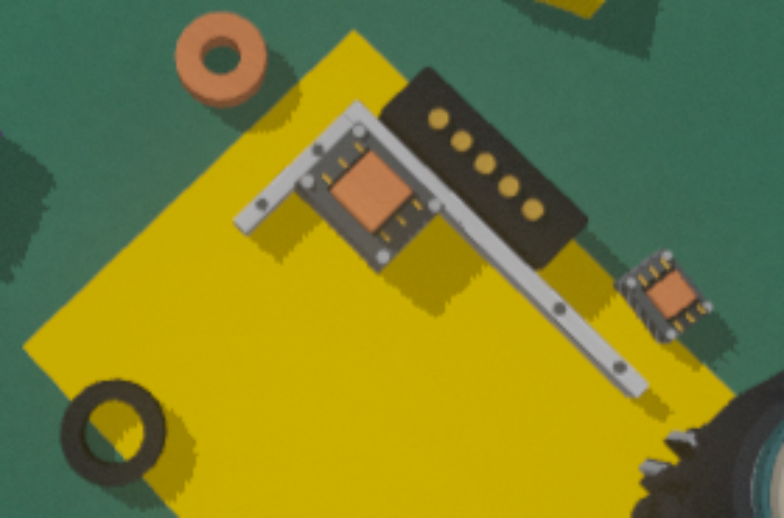

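View pics/s6.png

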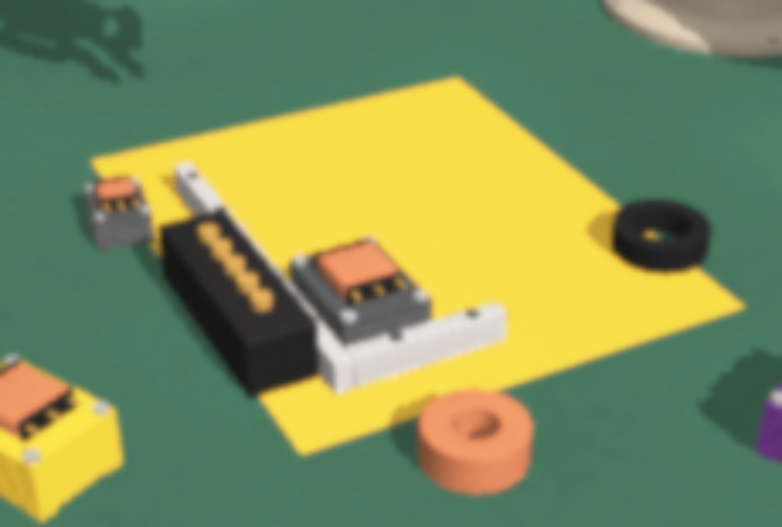

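The transformer sits square in the corner: core corners near (358,130), (307,181), (435,205) and (383,258) in the crop. It is within 1 mm of the seat, the angle is about 0.01 rad, and the bystanders have not moved. The hand is clear, so I'll hand in.

```bash
python3 -c "
from rig import order;print(order.sign_off())"
```

```text
the job is handed in; nothing more can be done
None
```

The larger transformer is seated in the corner of the dock, and I handed the job in with the hand clear. I pushed its long side with the part-open fingers until it lay flush on the rail (about 22 N, no further motion). I then pushed its near end along the rail until it stopped against the end stop (about 18 N, no further motion).

- **Seat:** The top view puts the centre at dock x = -28.2 mm, y = -37.3 mm (target -28, -38), about 0.01 rad off square.
- **Second view:** The scene camera gives x = -27.4 mm, y = -36.0 mm, also about 0.01 rad off square. It measured the core as 82 mm long instead of 76 mm, so I trust it less, but both readings are within tolerance.
- **Bystanders:** They look unmoved when I compare the first and last pictures by eye. I did not measure their positions again at the end.
- **Hand and time:** The fingers were about 15 cm above the bench and touching nothing. The clock read 12.8 s after the last move.

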